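Fit the salad spinner's crank and wind it

TASK

Take the salad spinner's own crank (the one with the square block hub and upright handle, not the thin bent rod of the pasta machine), fit its hub fully down onto the square shaft on top of the spinner's lid, and wind it clockwise, seen from above, two full turns. Then let go, leaving the crank seated on the shaft; leave the pasta crank where it lies.

Things in the scene. Friction and masses are not known exactly. Their poses are not given: they have to be found in the camera images.
- crank: Crank, 180 g. Origin: centre of hub's underside; z up, +x to handle. White hub 45x45x42 mm, square socket in underside 19 wide, 36 deep, sides along x, y. Flat arm along +x, top at z 42. Round black upright handle, 22 diameter, at x 75, z 44 to 99; grip at z 72. It spins on its pin; friction (80 N mm) holds the arm's heading when carried; fingers closed along the arm carry it level.
- spinner: Salad spinner, fixed. Clear bowl, white lid 226 mm across, 149 high. Origin on shaft axis at counter height, z up; small grey rim grip at -x. Central collar 56 diameter, top at z 160. From it a steel shaft 16 square rises straight to z 178, then tapers to 6 at z 192; sides along spinner x, y at start (crank fits four ways, 3 mm play). Seated, the hub rests on the collar: crank origin at z 160.
- shaft (a joint): Turning of the square shaft, rad: 0 at the start, grows clockwise seen from above, no stop within 30 rad. Light (0.06 N m); stays where it is left.
- pasta_crank: The pasta machine's crank, a bystander: steel rod 8 mm thick bent into a Z, about 125 x 105 mm, 24 high, lying flat, a black grip 24 across and 50 long at one end. Origin on the counter under the middle of its 100 mm arm, which lies along x.

How it is judged:
By the outcome, as a careful person would: the job done as asked, in the order asked, and still so for the second after the job is handed in, with the robot touching nothing.
It also fails if it takes over 72 s, if anything falls off the work surface, if the arm or the gripper's body presses on something with over 40 N, if the wrist force passes 120 N, or if a joint passes its speed limit or range.

ROBOT

A 6-joint arm with a two-finger parallel gripper is mounted at the origin on the work surface. World frame = base frame: x ahead of the robot, y to its left, z up, the work surface at z = 0. Lengths are in m, angles in degrees, forces in N, time in s.
With the tool pointing down it reaches from about 0.25 to 0.725 m from the base axis. Payload 9.7 kg.
Tool frame: the origin (TCP) lies between the finger pads; the fingertips stand 25 mm ahead of it and the grasp point (between the pads) lies 6 mm ahead of it; z points along the fingers, y is the line along which they close (so a half turn about z gives the same grasp; the last joint's range is limited). The gripper opens to 85 mm and grips with 20 to 120 N. Pads are 22 mm wide; open, the fingers measure 114 mm over their backs; the gripper's body (76 mm by 85 mm) begins 54 mm behind the grasp point. The pads swing forward as they close: fully open they stand 13 mm farther back than shut.
Start: joints at [-75.115, 4.979, 10.078, 95.1, 0, 90], TCP at [0.141, -0.532, 0.256] pointing down, gripper open.
Joint ranges: [-179.16, 179.16], [-48.56, 103.87], [-65.8, 70.77], [-126.05, 130.52], [-82.76, 87.17], [-180, 180]. Speed limits (degrees/s): [127.2, 127.2, 147.25, 180, 180, 180].

INTERFACE

Orientations are given as [roll, pitch, yaw] about the fixed x, y, z axes, in that order (R = Rz(yaw) Ry(pitch) Rx(roll)).
In Python, from workcell import bot gives the robot as it stands.
- The arm moves only by the shell command python3 drive.py 'ROWS' [FORCE]. ROWS is a JSON list of rows, 1 to 5 of them, each of 5 numbers: dx, dy, dz in m, then a turn about the tool's z in degrees, then the finger opening in m; each row is the pose to reach, as a shift and turn from the pose commanded when the command began, along the tool's axes at that moment; what a row does not reach only later rows make up. A row lasts 1/12 s, in which the tool goes at most 0.0417 m and 7.16 degrees, less where a joint would pass 70% of its speed; a pose out of reach is approached as far as the arm can. The fingers move at their own pace and stop on an object; FORCE is the grip in N (left out, the last holds). Time passes only in rows, so rows that do not move let the fingers close. It prints the time, the measured TCP pose, the force, the opening and the grip force at its end. Input that does not fit is refused with a message, and nothing moves.
- bot.get_obs(): the state, without advancing time (a new reading comes with each control period).
- bot.camera(name): name is "side" or "top" or "wrist"; returns the picture (384x512x3 uint8, blue, green, red); there is no depth.
- bot.camera_info(name): a dict with "mtx" (3x3 intrinsics, pixels), "extrinsics" (4x4, takes a point from camera to world coordinates). Camera axes: x right, y down, z forward; pixel columns grow to the right and rows downward; lengths in m; the calibration is good to about 2 mm. A picture is of the moment at which its call begins: read the wrist's pose just before it. camera_info takes no time and is no camera call; for the wrist camera it gives the pose at the moment of the call.
- bot.job_done(): hands the job in; it is judged then, once.
The state is a dict: "time": time; "q": joint angles; "qd": joint speeds; "joint_efforts": joint torques, N m; "ee_pos": TCP position; "tcp_rot": TCP orientation; "wrist_force": force on the tool from outside, world axes, zero at the start; "torque": the same for the moment, N m; "opening": finger opening in m; "grasp_force": force on a finger pad.
Only numpy, scipy, OpenCV 4.12 (cv2) and the standard library are available. Lean on these libraries where they do the work, as an engineer would, in place of code of your own. Each camera call takes 0.05 s, during which the arm holds its last target. There are 200 camera calls.

## Working session

There is one attempt and no reset: what is moved stays moved. The work goes in short steps, Python scripts to look and compute and a shell command to move; the robot and the scene stay as the last step left them, time stands still between calls to the robot, and variables do not carry over. Pictures are saved under pics/ and viewed, at most 10 in all, crops included, and the job is handed in when it is done.

```bash
ls; mkdir -p pics
python3 - <<'E'
from workcell import bot
import cv2,numpy as np
np.set_printoptions(precision=4,suppress=True)
a=bot.camera("top");b=bot.camera("side")
cv2.imwrite("pics/top0.png",a);cv2.imwrite("pics/side0.png",b)
for n in("top","side","wrist"):
    i=bot.camera_info(n);print(n,i["mtx"],i["extrinsics"])
o=bot.get_obs();print({k:o[k] for k in("time","ee_pos","tcp_rot","opening")})
E
```

```text
drive.py
pics
workcell.py
top [[486.9725   0.     257.0265]
 [  0.     486.9725 192.7847]
 [  0.       0.       1.    ]] [[-0.0813 -0.9728  0.2169  0.2696]
 [-0.9967  0.0798 -0.0158 -0.0325]
 [-0.0019 -0.2174 -0.9761  1.2632]
 [ 0.      0.      0.      1.    ]]
side [[459.45     0.     252.6927]
 [  0.     459.45   188.5232]
 [  0.       0.       1.    ]] [[ 0.7115  0.6729 -0.2023  0.7281]
 [ 0.7026 -0.6796  0.2107 -0.2675]
 [ 0.0043 -0.292  -0.9564  1.0887]
 [ 0.      0.      0.      1.    ]]
wrist [[285.9569   0.     254.5506]
 [  0.     285.9569 189.4498]
 [  0.       0.       1.    ]] [[ 0.2566 -0.9295 -0.2651  0.2081]
 [-0.9665 -0.2472 -0.0688 -0.5133]
 [-0.0016  0.2738 -0.9618  0.3736]
 [ 0.      0.      0.      1.    ]]
{'time': 0.1, 'ee_pos': array([ 0.1413, -0.5314,  0.2557]), 'tcp_rot': array([-179.9325,   -0.0006,   14.8849]), 'opening': 0.08541750961935829}
```

View pics/top0.png

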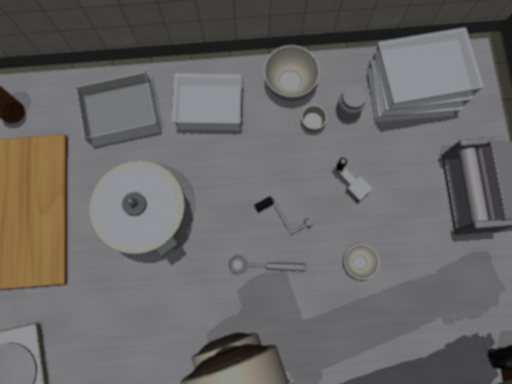

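View pics/side0.png

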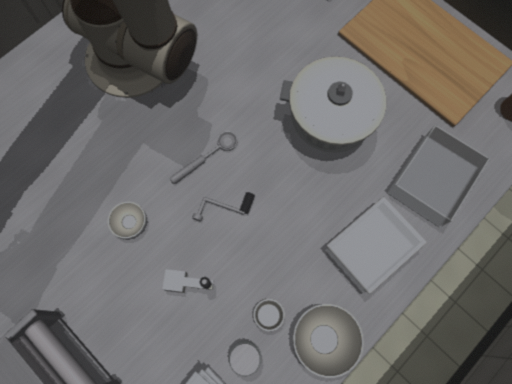

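Top view: crank hub at about (360,188), handle at (342,163); spinner shaft at about (133,202), grip at (172,250). Side view: hub (175,281), handle (206,283), shaft (341,90). I'll enlarge those spots.

Run:
```python
import cv2,numpy as np
a=cv2.imread("pics/top0.png");b=cv2.imread("pics/side0.png")
def c(i,x,y,w=25,h=19):
    p=cv2.resize(i[y-h:y+h,x-w:x+w],(400,300),interpolation=cv2.INTER_NEAREST)
    p=cv2.convertScaleAbs(p,alpha=1.2); cv2.putText(p,f"{x-w},{y-h}",(3,15),0,.5,(0,0,255)); return p
cv2.imwrite("pics/z.png",np.vstack([np.hstack([c(a,354,178),c(a,133,203)]),np.hstack([c(b,187,281),c(b,341,92)])]))
```

```text
(no output)
```

View pics/z.png

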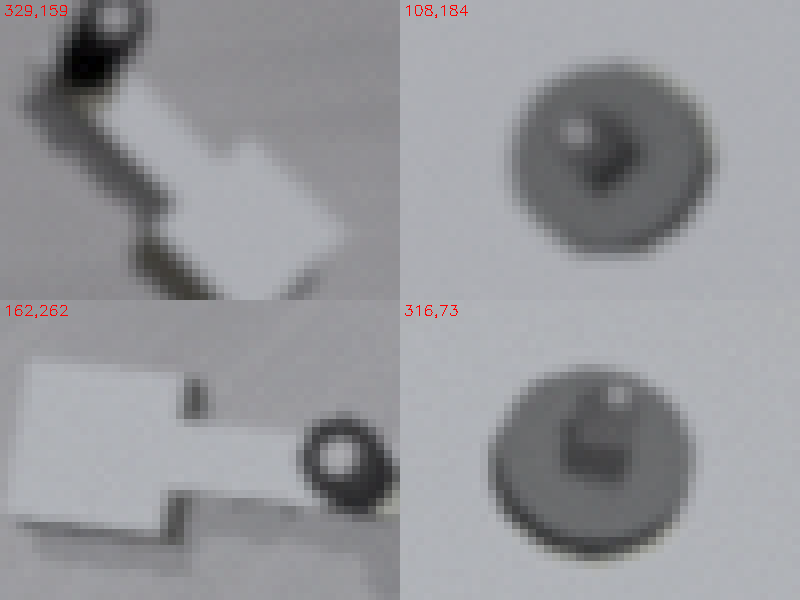

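Crop: crank upright on the counter with its handle's tip at top (343.4,161.2) and side (204.8,281.8); hub top centre side (173.5,280.3); shaft tip at top (130.3,200.5), side (343.5,84.9). Now convert these to world positions and cross-check.

```bash
cat > h.py <<'E'
from workcell import bot
import cv2,numpy as np
np.set_printoptions(precision=4,suppress=True)
def ray(n,p,info=None):
    i=info or bot.camera_info(n);E=np.array(i["extrinsics"])
    d=E[:3,:3]@np.linalg.solve(np.array(i["mtx"]),[p[0],p[1],1.]);return E[:3,3],d/np.linalg.norm(d)
def plane(n,p,z,info=None):
    c,d=ray(n,p,info);return c+d*(z-c[2])/d[2]
def tri(pt,ps):
    A=[];b=[]
    for n,p in(("top",pt),("side",ps)):
        c,d=ray(n,p);M=np.eye(3)-np.outer(d,d);A.append(M);b.append(M@c)
    x=np.linalg.lstsq(np.vstack(A),np.hstack(b),rcond=None)[0]
    return x,[np.linalg.norm(M@x-m)for M,m in zip(A,b)]
E
python3 - <<'E'
from h import *
print("handle tip",tri((343.4,161.2),(204.8,281.8)),plane("side",(204.8,281.8),.099),plane("top",(343.4,161.2),.099))
print("hub side",plane("side",(173.5,280.3),.042))
print("hub corners",[plane("side",(162+x/8,262+(y-300)/8),.042)[:2] for x,y in((22,360),(182,372),(165,530),(2,515))])
print("hub corners top",[plane("top",(329+x/8,159+y/8),.042)[:2] for x,y in((248,135),(345,232))])
print("shaft tip",tri((130.3,200.5),(343.5,84.9)))
for n,f,s in(("top","top0",(138,206)),("side","side0",(337,101))):
    g=cv2.imread(f"pics/{f}.png");hsv=cv2.cvtColor(g,cv2.COLOR_BGR2HSV)
    v=g.mean(2)
    # dark grey collar
    m=((v<140)).astype(np.uint8);w=np.zeros_like(m);cv2.circle(w,s,24,1,-1);m&=w
    ys,xs=np.nonzero(m);c=max(cv2.findContours(m,0,1)[0],key=cv2.contourArea)
    e=cv2.fitEllipse(cv2.convexHull(c));print(n,"collar",e,plane(n,e[0],.157))
E
```

```text
handle tip (array([ 0.5912, -0.2698,  0.1004]), [np.float64(0.0019759274586600858), np.float64(0.001975927458660758)]) [ 0.5919 -0.268   0.099 ] [ 0.5908 -0.2718  0.099 ]
hub side [ 0.5318 -0.3151  0.042 ]
hub corners [array([ 0.5   , -0.3127]), array([ 0.5345, -0.2832]), array([ 0.5632, -0.3163]), array([ 0.5279, -0.3455])]
hub corners top [array([ 0.5638, -0.3216]), array([ 0.5292, -0.3486])]
shaft tip (array([0.5132, 0.2357, 0.1957]), [np.float64(0.0015697104840691636), np.float64(0.0015697104840689928)])
top collar ((134.00491333007812, 203.72239685058594), (26.248367309570312, 27.393280029296875), 89.18863677978516) [0.5127 0.2357 0.157 ]
side collar ((339.574462890625, 93.31645202636719), (25.45743179321289, 26.521121978759766), 83.71531677246094) [0.5125 0.2368 0.157 ]
```

Run:
```python
import cv2,numpy as np
a=cv2.imread("pics/top0.png");b=cv2.imread("pics/side0.png")
def c(i,x,y,w=40,h=60):
    p=cv2.resize(i[y-h:y+h,x-w:x+w],(400,600),interpolation=cv2.INTER_NEAREST)
    p=cv2.convertScaleAbs(p,alpha=1.2); cv2.putText(p,f"{x-w},{y-h}",(3,15),0,.5,(0,0,255)); return p
cv2.imwrite("pics/z2.png",np.hstack([c(a,160,215),c(b,312,100)]))
```

```text
(no output)
```

View pics/z2.png

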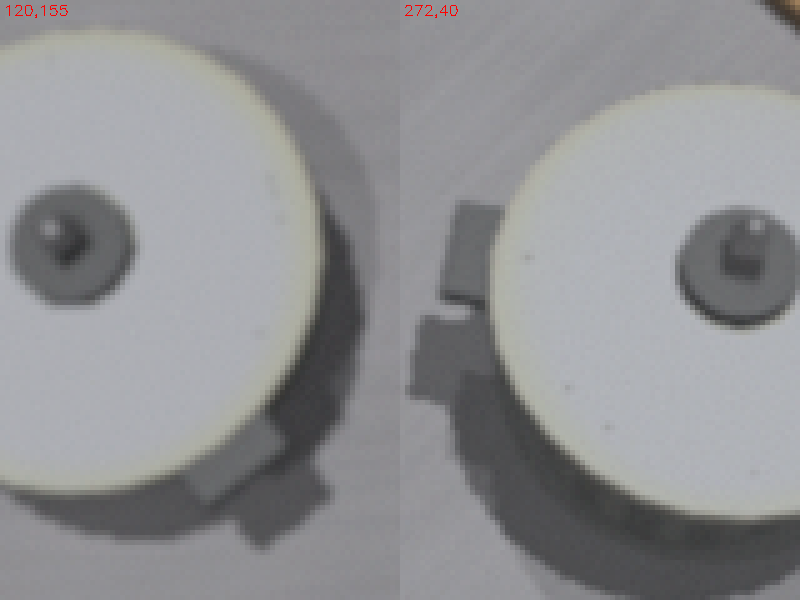

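The grip shows in the top view with outer corners at about (177.6,243) and (161.6,255.6), and in the side view at (284,80) and (280,99.4).

Run:
```python
from h import *
S=np.array([.513,.236])
for z in(.12,.135,.15):
    for n,a,b in(("top",(177.6,243),(161.6,255.6)),("side",(284,80),(280,99.4))):
        A=plane(n,a,z)[:2];B=plane(n,b,z)[:2];m=(A+B)/2-S;e=A-B
        print(z,n,A,B,"grip dir",np.degrees(np.arctan2(m[1],m[0])),np.linalg.norm(m),"edge",np.degrees(np.arctan2(e[1],e[0])))
# shaft base edge in the side view crop
print("shaft edge dir",[plane("side",(316+(x-400)/8,73+(y-300)/8),.162) for x,y in((568,472),(628,478))])
hub=np.array([.5318,-.3151]);t=np.array([.5913,-.2699]);d=t-hub
print("arm",np.linalg.norm(d),np.degrees(np.arctan2(d[1],d[0])))
# hub dir alternative from hub edges
```

```text
0.12 top [0.4182 0.1449] [0.3918 0.1836] grip dir -146.4057789462174 0.12967353732147677 edge -55.625113995174644
0.12 side [0.3866 0.1902] [0.4153 0.1464] grip dir -148.85436785442155 0.13092835569354164 edge 123.17369411615333
0.135 top [0.4163 0.1426] [0.3902 0.1807] grip dir -145.90122732032083 0.13258757409314173 edge -55.62511399517465
0.135 side [0.3919 0.1831] [0.4201 0.14  ] grip dir -145.16169260559744 0.13035294315646434 edge 123.17369411615334
0.15 top [0.4143 0.1403] [0.3886 0.1779] grip dir -145.41841260025285 0.1355114500040251 edge -55.62511399517464
0.15 side [0.3972 0.176 ] [0.4249 0.1336] grip dir -141.45182504515475 0.13032244825868405 edge 123.17369411615333
shaft edge dir [array([0.5115, 0.2277, 0.162 ]), array([0.5247, 0.2382, 0.162 ])]
arm 0.07472141593947482 37.22262416640915
```

Cross-checks hold: arm 74.7 mm (75 given), handle tip z about 0.100 (0.099), shaft tip z 0.196 (0.192), spinner yaw about 34°, crank heading about 37°. Next I go above the handle, with the fingers closing along the arm (tool yaw 127).

```bash
cat >> h.py <<'E'
def need(x,y,z,yaw):
    from scipy.spatial.transform import Rotation as R
    o=bot.get_obs();r=R.from_euler("xyz",o["tcp_rot"],degrees=True)
    d=r.inv().apply(np.array([x,y,z])-o["ee_pos"]);t=-(yaw-o["tcp_rot"][2]);t=(t+180)%360-180
    print("t",o["time"],"shift",d,"turn",t,"pos",o["ee_pos"],"rpy",o["tcp_rot"],"F",o["wrist_force"],"open",o["opening"],"q6",o["q"][5])
E
for i in 1 2 3; do :; done
python3 drive.py '[[0.034,-0.009,0.002,0,0.085],[0.067,-0.018,0.004,0,0.085],[0.1,-0.027,0.006,0,0.085],[0.134,-0.037,0.008,0,0.085],[0.168,-0.046,0.01,0,0.085]]' && python3 drive.py '[[0.034,-0.009,0.002,0,0.085],[0.067,-0.018,0.004,0,0.085],[0.1,-0.027,0.006,0,0.085],[0.134,-0.037,0.008,0,0.085],[0.168,-0.046,0.01,0,0.085]]' && python3 drive.py '[[0.034,-0.009,0.002,0,0.085],[0.067,-0.018,0.004,0,0.085],[0.1,-0.027,0.006,0,0.085],[0.134,-0.037,0.008,0,0.085],[0.166,-0.045,0.01,0,0.085]]' && python3 drive.py '[[0,0,0,-7,0.085],[0,0,0,-14,0.085],[0,0,0,-21,0.085],[0,0,0,-28,0.085],[0,0,0,-35,0.085]]' && python3 drive.py '[[0,0,0,-7,0.085],[0,0,0,-14,0.085],[0,0,0,-21,0.085],[0,0,0,-28,0.085],[0,0,0,-35,0.085]]' && python3 drive.py '[[0,0,0,-7,0.085],[0,0,0,-14,0.085],[0,0,0,-21,0.085],[0,0,0,-28,0.085],[0,0,0,-35,0.085]]' && python3 drive.py '[[0,0,0,-7,0.085],[0,0,0,-7,0.085]]'
python3 - <<'E'
from h import *
need(.5913,-.2699,.2,127)
i=bot.camera_info("wrist");cv2.imwrite("pics/w1.png",bot.camera("wrist"))
E=np.array(i["extrinsics"]);K=np.array(i["mtx"])
for p in((.5913,-.2699,.099),(.532,-.317,.042)):
    c=E[:3,:3].T@(np.array(p)-E[:3,3]);print("expect px",(K@c)[:2]/c[2])
import json;json.dump({k:np.array(v).tolist() for k,v in i.items() if k in("mtx","extrinsics")},open("w1.json","w"))
E
```

```text
time: 0.52
ee_pos: [0.2928, -0.4428, 0.2459]
tcp_rot: [-180.0, 0.0, 14.9]
wrist_force: [0.3, -0.1, 1.3]
opening: 0.085
grasp_force: 0.0
time: 0.93
ee_pos: [0.4436, -0.355, 0.2359]
tcp_rot: [-180.0, 0.0, 14.9]
wrist_force: [-0.1, 0.2, 0.8]
opening: 0.0853
grasp_force: 0.0
time: 1.35
ee_pos: [0.5926, -0.2687, 0.2257]
tcp_rot: [-180.0, 0.0, 14.9]
wrist_force: [0.5, -0.9, 0.7]
opening: 0.0851
grasp_force: 0.0
time: 1.77
ee_pos: [0.5912, -0.27, 0.2256]
tcp_rot: [-179.9, 0.0, 50.2]
wrist_force: [-0.9, -0.3, -0.2]
opening: 0.0851
grasp_force: 0.0
time: 2.18
ee_pos: [0.5911, -0.2701, 0.2257]
tcp_rot: [-179.9, -0.0, 85.2]
wrist_force: [-0.2, -0.4, 0.7]
opening: 0.0847
grasp_force: 0.0
time: 2.6
ee_pos: [0.5911, -0.2702, 0.2257]
tcp_rot: [-180.0, -0.0, 120.2]
wrist_force: [0.6, 0.2, -0.3]
opening: 0.0848
grasp_force: 0.0
time: 2.77
ee_pos: [0.5911, -0.2701, 0.2257]
tcp_rot: [-180.0, -0.0, 127.2]
wrist_force: [-0.7, -0.6, -0.0]
opening: 0.0846
grasp_force: 0.0
t 2.7667 shift [0.0001 0.0003 0.0257] turn 0.20894509641090053 pos [ 0.5911 -0.2701  0.2257] rpy [-179.9733   -0.0467  127.2089] F [-0.6765 -0.6208 -0.0053] open 0.08461548775599406 q6 28.231551169760817
expect px [254.931  189.8465]
expect px [185.0372 176.9621]
```

View pics/w1.png

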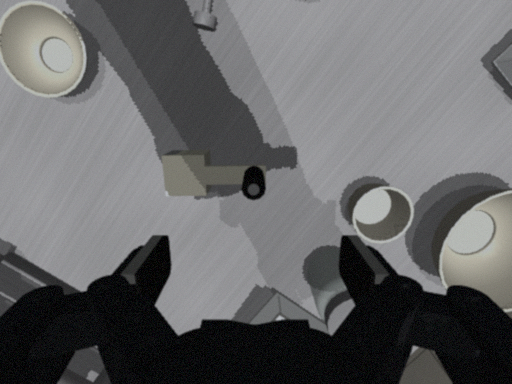

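Wrist view: handle top at (254,188) and hub at (185,174), within 3 px of prediction, with the arm horizontal in the picture as intended. I descend and grip.

```bash
python3 drive.py '[[0,0,0.035,0,0.085],[0,0,0.07,0,0.085],[0,0,0.105,0,0.085],[0,0,0.135,0,0.085],[0,0,0.147,0,0.085]]' && python3 drive.py '[[0,0,0,0,0.015],[0,0,0,0,0.015],[0,0,0,0,0.015],[0,0,0,0,0.015],[0,0,0,0,0.015]]' 80 && python3 drive.py '[[0,0,0,0,0.015],[0,0,0,0,0.015],[0,0,0,0,0.015],[0,0,0,0,0.015],[0,0,0,0,0.015]]'
```

```text
time: 3.23
ee_pos: [0.5892, -0.2692, 0.0741]
tcp_rot: [-179.8, -0.3, 126.6]
wrist_force: [-1.2, 0.0, -0.4]
opening: 0.085
grasp_force: 0.0
time: 3.65
ee_pos: [0.5921, -0.2706, 0.0813]
tcp_rot: [179.9, 0.1, 126.9]
wrist_force: [-0.9, -1.6, -0.2]
opening: 0.0249
grasp_force: 1.0
time: 4.07
ee_pos: [0.5919, -0.2707, 0.0813]
tcp_rot: [179.9, 0.2, 126.9]
wrist_force: [-0.0, 0.0, 6.2]
opening: 0.0206
grasp_force: 77.7
```

```bash
python3 drive.py '[[0,0,-0.01,0,0.015],[0,0,-0.03,0,0.015],[0,0,-0.06,0,0.015],[0,0,-0.09,0,0.015],[0,0,-0.12,0,0.015]]' && python3 drive.py '[[0,0,-0.03,0,0.015],[0,0,-0.06,0,0.015],[0,0,-0.09,0,0.015],[0,0,-0.11,0,0.015],[0,0,-0.12,0,0.015]]' && python3 drive.py '[[0,0,0,0,0.015],[0,0,0,0,0.015]]'
python3 - <<'E'
from h import *
need(.5913,-.2699,.32,127)
a=bot.camera("top");b=bot.camera("side");w=bot.camera("wrist")
for n,i in(("t2",a),("s2",b),("w2",w)):cv2.imwrite(f"pics/{n}.png",i)
# predicted hub position pixels
for n in("top","side","wrist"):
    i=bot.camera_info(n);E=np.array(i["extrinsics"]);K=np.array(i["mtx"])
    for p in((.532,-.317,.285),(.592,-.2705,.342)):
        c=E[:3,:3].T@(np.array(p)-E[:3,3]);print(n,(K@c)[:2]/c[2])
def c(i,x,y,w=50,h=37):
    x=int(x);y=int(y);p=cv2.resize(i[y-h:y+h,x-w:x+w],(400,296),interpolation=cv2.INTER_NEAREST)
    p=cv2.convertScaleAbs(p,alpha=1.2);cv2.putText(p,f"{x-w},{y-h}",(3,15),0,.5,(0,0,255));return p
cv2.imwrite("pics/z3.png",np.vstack([np.hstack([c(a,375,185),c(b,130,300)]),np.hstack([c(w,185,170),cv2.resize(w,(400,296))])]))
E
```

```text
time: 4.48
ee_pos: [0.591, -0.27, 0.2013]
tcp_rot: [180.0, -0.0, 126.9]
wrist_force: [0.8, -0.1, -0.7]
opening: 0.02
grasp_force: 78.2
time: 4.9
ee_pos: [0.5912, -0.2701, 0.3237]
tcp_rot: [179.9, 0.2, 126.9]
wrist_force: [1.2, 0.7, -1.9]
opening: 0.0199
grasp_force: 78.4
time: 5.07
ee_pos: [0.5914, -0.2702, 0.3198]
tcp_rot: [180.0, 0.1, 126.9]
wrist_force: [0.4, -0.1, -2.7]
opening: 0.0204
grasp_force: 78.5
t 5.0667 shift [ 0.0003  0.0001 -0.0002] turn -0.1208239460539744 pos [ 0.5914 -0.2702  0.3198] rpy [179.9618   0.0513 126.8792] F [ 0.4101 -0.1449 -2.6778] open 0.02041098290048991 q6 28.562373630602035
top [383.5458 161.4829]
top [363.4904 126.5245]
side [150.3051 267.0645]
side [189.3286 268.2078]
wrist [123.7396 237.9287]
wrist [255.5857 299.7233]
```

View pics/z3.png

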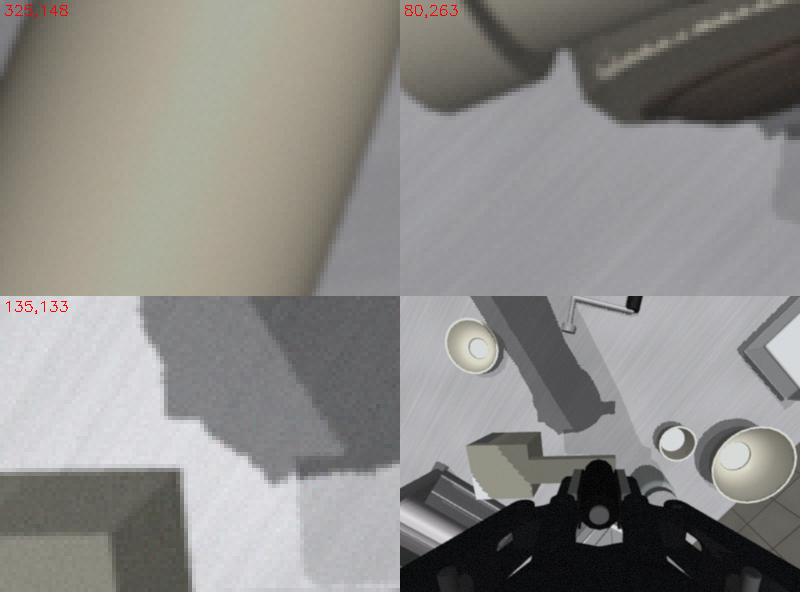

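The crank hangs level from the gripper; the wrist view shows its hub at about (126,227). I'll enlarge this to measure the hub against the tool.

Run:
```python
import cv2
w=cv2.imread("pics/w2.png")[165:285,70:300]
w=cv2.convertScaleAbs(w,alpha=1.4)
cv2.imwrite("pics/z4.png",cv2.resize(w,None,fx=3.4,fy=3.4,interpolation=cv2.INTER_CUBIC))
```

```text
(no output)
```

View pics/z4.png

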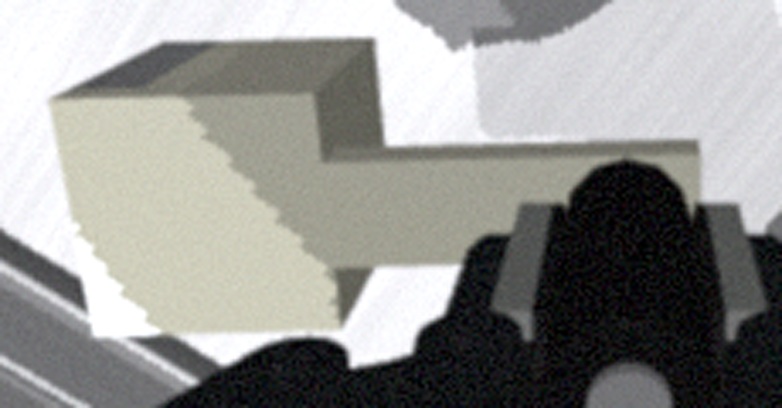

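Run:
```python
from h import *
o=bot.get_obs();T=o["ee_pos"][:2]
for z in(.277,.2805,.284):
    P=np.array([plane("wrist",(70+x/3.4,165+y/3.4),z)[:2] for x,y in((50,98),(317,92),(342,328),(93,335))])
    s=[np.linalg.norm(P[i]-P[(i+1)%4]) for i in range(4)];c=P.mean(0)
    a=[np.degrees(np.arctan2(*(v[::-1]))) for v in(P[1]-P[0],P[2]-P[3])]
    b=[np.degrees(np.arctan2(*(v[::-1])))+90 for v in(P[2]-P[1],P[3]-P[0])]
    d=T-c;print(z,"c",c,"sides",np.array(s),"edges",a,b,"to tcp",d,np.linalg.norm(d),np.degrees(np.arctan2(d[1],d[0])))
```

```text
0.277 c [ 0.5307 -0.3153] sides [0.0457 0.045  0.0458 0.0453] edges [np.float64(38.23060419496713), np.float64(38.71499294821362)] [np.float64(37.746691732698395), np.float64(37.62891221537196)] to tcp [0.0603 0.0453] 0.07543197593082815 36.89901135879734
0.2805 c [ 0.5311 -0.3131] sides [0.0447 0.044  0.0448 0.0444] edges [np.float64(38.230604194967135), np.float64(38.714992948213684)] [np.float64(37.74669173269848), np.float64(37.62891221537206)] to tcp [0.0599 0.0431] 0.07378041611335355 35.71381576161667
0.284 c [ 0.5315 -0.3109] sides [0.0437 0.043  0.0438 0.0434] edges [np.float64(38.23060419496714), np.float64(38.71499294821366)] [np.float64(37.74669173269847), np.float64(37.62891221537196)] to tcp [0.0595 0.0408] 0.07216186340497277 34.47490323088889
```

Hub sides come out at 45 mm at z about 0.279, heading about 37.5°, hub-to-TCP 75 mm. I carry it over the shaft and turn it 3.5° to match the spinner.

```bash
python3 drive.py '[[0.01,0.007,0,0,0.015],[0.03,0.021,0,0,0.015],[0.057,0.04,0,0,0.015],[0.086,0.061,0,0,0.015],[0.116,0.082,0,0,0.015]]' && python3 drive.py '[[0.03,0.021,0,0,0.015],[0.06,0.042,0,0,0.015],[0.09,0.063,0,0,0.015],[0.12,0.085,0,0,0.015],[0.15,0.106,0,0,0.015]]' && python3 drive.py '[[0.03,0.021,0,0,0.015],[0.06,0.042,0,0,0.015],[0.09,0.063,0,0,0.015],[0.12,0.085,0,0,0.015],[0.145,0.102,0,0,0.015]]' && python3 drive.py '[[0.017,0.012,0,0,0.015],[0.028,0.02,0,0,0.015],[0.036,0.0257,0,0,0.015],[0.036,0.0257,0,2,0.015],[0.036,0.0257,0,3.5,0.015]]'  && python3 drive.py '[[0,0,0,0,0.015],[0,0,0,0,0.015],[0,0,0,0,0.015]]'
python3 - <<'E'
from h import *
need(.5757,.2769,.32,123.4)
a=bot.camera("top");b=bot.camera("side");w=bot.camera("wrist")
for n,i in(("t3",a),("s3",b),("w3",w)):cv2.imwrite(f"pics/{n}.png",i)
w=cv2.convertScaleAbs(w[150:285,70:300],alpha=1.4)
w=cv2.resize(w,(400,235),interpolation=cv2.INTER_CUBIC)
s=cv2.resize(b[20:160,250:430],(400,311));t=cv2.resize(a[120:260,70:250],(400,311))
W=cv2.resize(cv2.imread("pics/w3.png"),(400,235))
cv2.imwrite("pics/z5.png",np.vstack([np.hstack([w,W]),np.hstack([t,s])]))
E
```

```text
time: 5.63
ee_pos: [0.5865, -0.1264, 0.3184]
tcp_rot: [-180.0, -0.1, 126.8]
wrist_force: [0.3, 0.5, -1.3]
opening: 0.0205
grasp_force: 78.5
time: 6.05
ee_pos: [0.5809, 0.0578, 0.3188]
tcp_rot: [-180.0, -0.0, 126.9]
wrist_force: [0.1, 0.5, -2.0]
opening: 0.0204
grasp_force: 78.5
time: 6.47
ee_pos: [0.5753, 0.2356, 0.3186]
tcp_rot: [-180.0, -0.0, 126.9]
wrist_force: [1.4, -0.6, -1.8]
opening: 0.0204
grasp_force: 78.5
time: 6.88
ee_pos: [0.5752, 0.277, 0.3189]
tcp_rot: [-180.0, 0.0, 123.3]
wrist_force: [-0.1, -0.2, -1.2]
opening: 0.0204
grasp_force: 78.5
time: 7.13
ee_pos: [0.5755, 0.2762, 0.3194]
tcp_rot: [180.0, 0.0, 123.4]
wrist_force: [0.2, 0.1, -1.2]
opening: 0.0207
grasp_force: 78.5
t 7.1333 shift [ 0.0005  0.0005 -0.0006] turn -0.015197188526855143 pos [0.5755 0.2762 0.3194] rpy [179.9991   0.0047 123.3848] F [ 0.1904  0.0892 -1.1874] open 0.02065327062812071 q6 82.25707769368621
```

View pics/z5.png

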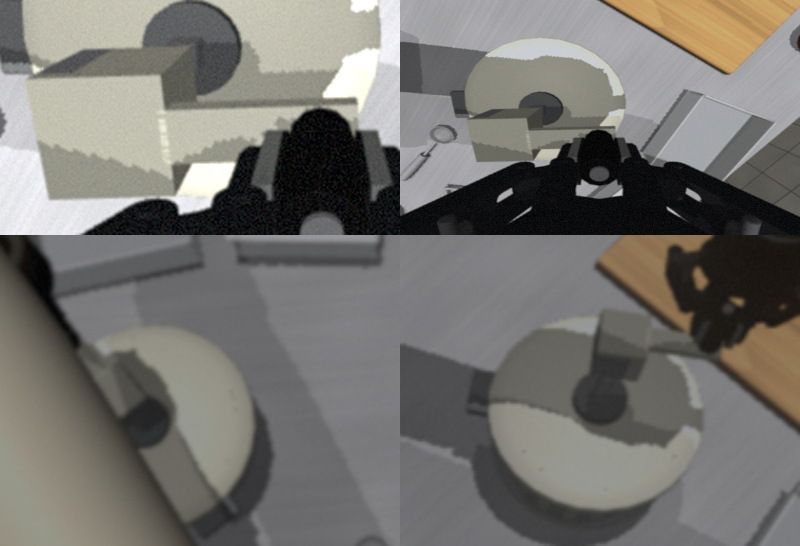

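The hub sits just above the collar: wrist crop collar centre at about (192,50), hub top corners (27,78), (163,74), (173,192), (47,198); the side view shows the hub above and in line with the shaft. Same-camera check follows.

Run:
```python
from h import *
f=lambda x,y:(70+x/1.739,150+y/1.739)
o=bot.get_obs()
# collar: circle from dark pixels in w3
g=cv2.imread("pics/w3.png");v=g.mean(2)
print("collar",plane("wrist",f(192,50),.160), "dia", np.linalg.norm(plane("wrist",f(143,48),.16)-plane("wrist",f(241,48),.16)))
P=np.array([plane("wrist",f(x,y),.279)[:2] for x,y in((27,78),(163,74),(173,192),(47,198))])
c=P.mean(0);print("hub",c,[np.linalg.norm(P[i]-P[i-1]) for i in range(4)],[np.degrees(np.arctan2(*(P[i]-P[j])[::-1])) for i,j in((1,0),(2,3))],"tcp-hub",o["ee_pos"][:2]-c)
```

```text
collar [0.5125 0.2376 0.16  ] dia 0.05615630596926259
hub [0.5127 0.2352] [np.float64(0.04479444205490425), np.float64(0.04540620546582494), np.float64(0.04377732391264768), np.float64(0.04528547246440659)] [np.float64(35.1254654524837), np.float64(36.41889275318137)] tcp-hub [0.0628 0.0413]
```

Agreement to about 1 mm. I nudge +1 mm in y, turn 1°, and descend while watching the force.

```bash
python3 drive.py '[[0.0008,0.0006,0.015,1,0.015],[0.0008,0.0006,0.03,1,0.015],[0.0008,0.0006,0.042,1,0.015],[0.0008,0.0006,0.047,1,0.015],[0.0008,0.0006,0.05,1,0.015]]' && python3 drive.py '[[0,0,0.003,0,0.015],[0,0,0.006,0,0.015],[0,0,0.009,0,0.015],[0,0,0.012,0,0.015],[0,0,0.012,0,0.015]]'
```

```text
time: 7.7
ee_pos: [0.5753, 0.2776, 0.2685]
tcp_rot: [-179.9, -0.0, 122.4]
wrist_force: [0.7, 0.4, -1.2]
opening: 0.0201
grasp_force: 78.5
time: 8.12
ee_pos: [0.5755, 0.2778, 0.2568]
tcp_rot: [-180.0, -0.0, 122.4]
wrist_force: [0.2, 0.0, -2.5]
opening: 0.0202
grasp_force: 78.5
```

```bash
python3 drive.py '[[0,0,0.003,0,0.015],[0,0,0.006,0,0.015],[0,0,0.009,0,0.015],[0,0,0.011,0,0.015],[0,0,0.012,0,0.015]]' && python3 drive.py '[[0,0,0.001,0,0.015],[0,0,0.002,0,0.015],[0,0,0.002,0,0.015]]'
```

```text
time: 8.53
ee_pos: [0.5754, 0.2778, 0.2448]
tcp_rot: [-180.0, -0.0, 122.4]
wrist_force: [-0.4, -0.8, -1.4]
opening: 0.0203
grasp_force: 78.5
time: 8.78
ee_pos: [0.5755, 0.2778, 0.2431]
tcp_rot: [-180.0, 0.0, 122.4]
wrist_force: [0.2, 0.5, -2.9]
opening: 0.0199
grasp_force: 78.5
```

```bash
python3 drive.py '[[0,0,0.001,0,0.015],[0,0,0.001,0,0.015],[0,0,0.001,0,0.015]]' && python3 drive.py '[[0,0,0.001,0,0.015],[0,0,0.001,0,0.015],[0,0,0.001,0,0.015]]'; python3 drive.py '[[0,0,0.001,0,0.015],[0,0,0.001,0,0.015],[0,0,0.001,0,0.015]]'
```

```text
time: 9.03
ee_pos: [0.5755, 0.2778, 0.2423]
tcp_rot: [180.0, 0.0, 122.4]
wrist_force: [-0.1, -0.1, -1.4]
opening: 0.0203
grasp_force: 78.5
time: 9.28
ee_pos: [0.5757, 0.278, 0.2419]
tcp_rot: [179.9, 0.0, 122.4]
wrist_force: [0.5, 1.6, 3.3]
opening: 0.0204
grasp_force: 78.9
time: 9.53
ee_pos: [0.5759, 0.2781, 0.2416]
tcp_rot: [179.9, 0.0, 122.4]
wrist_force: [1.7, 1.8, 7.5]
opening: 0.0204
grasp_force: 79.7
```

Contact came at TCP z 0.242, matching the seated height (0.2423). Now I work out the clockwise circle in tool axes (tool y points along the arm; clockwise is towards -x), 12° per row.

```bash
python3 drive.py '[[0,0,-0.001,0,0.015],[0,0,-0.001,0,0.015],[0,0,-0.001,0,0.015]]' | sed -n '2p;4p'
python3 - <<'E'
import numpy as np
P=lambda k:np.array([-75*np.sin(np.radians(12*k)),75*np.cos(np.radians(12*k))])/1000
for m in range(6):print(np.round([P(5*m+j)-P(5*m) for j in range(1,6)],4).tolist())
E
```

```text
ee_pos: [0.5758, 0.278, 0.2417]
wrist_force: [2.5, 1.7, 6.5]
[[-0.0156, -0.0016], [-0.0305, -0.0065], [-0.0441, -0.0143], [-0.0557, -0.0248], [-0.065, -0.0375]]
[[-0.0064, -0.0143], [-0.0096, -0.0297], [-0.0096, -0.0453], [-0.0064, -0.0607], [0.0, -0.075]]
[[0.0092, -0.0127], [0.0209, -0.0232], [0.0344, -0.031], [0.0494, -0.0359], [0.065, -0.0375]]
[[0.0156, 0.0016], [0.0305, 0.0065], [0.0441, 0.0143], [0.0557, 0.0248], [0.065, 0.0375]]
[[0.0064, 0.0143], [0.0096, 0.0297], [0.0096, 0.0453], [0.0064, 0.0607], [0.0, 0.075]]
[[-0.0092, 0.0127], [-0.0209, 0.0232], [-0.0344, 0.031], [-0.0494, 0.0359], [-0.065, 0.0375]]
```

```bash
python3 drive.py '[[-0.0156,-0.0016,0,0,0.015],[-0.0305,-0.0065,0,0,0.015],[-0.0441,-0.0143,0,0,0.015],[-0.0557,-0.0248,0,0,0.015],[-0.065,-0.0375,0,0,0.015]]' && python3 drive.py '[[-0.0064,-0.0143,0,0,0.015],[-0.0096,-0.0297,0,0,0.015],[-0.0096,-0.0453,0,0,0.015],[-0.0064,-0.0607,0,0,0.015],[0,-0.075,0,0,0.015]]'
python3 - <<'E'
from h import *
o=bot.get_obs();d=o["ee_pos"][:2]-[.5126,.2366];print(np.linalg.norm(d),np.degrees(np.arctan2(d[1],d[0])),o["torque"],o["wrist_force"])
cv2.imwrite("pics/s4.png",cv2.resize(bot.camera("side")[10:170,230:450],(770,560),interpolation=cv2.INTER_CUBIC))
E
```

```text
time: 10.2
ee_pos: [0.5802, 0.2023, 0.242]
tcp_rot: [179.8, 0.1, 122.4]
wrist_force: [3.4, 0.4, 5.0]
opening: 0.0207
grasp_force: 79.2
time: 10.62
ee_pos: [0.5159, 0.1607, 0.2424]
tcp_rot: [179.9, 0.2, 122.3]
wrist_force: [3.4, -6.1, 6.4]
opening: 0.0203
grasp_force: 79.3
0.0759439397578689 -87.51684201692534 [-0.8271 -0.7816 -0.0485] [ 3.354  -6.1097  6.4017]
```

View pics/s4.png

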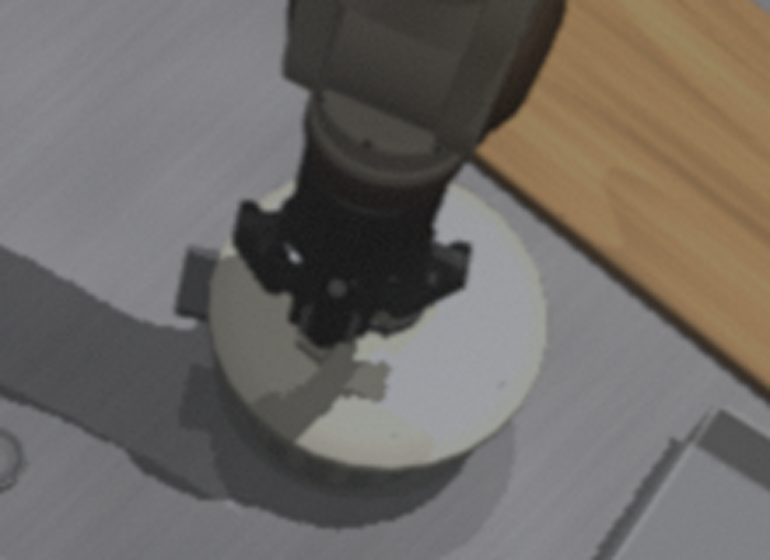

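The side view shows the gripper holding the handle on the -y side and the hub on the shaft; forces are low. I continue winding.

```bash
(python3 drive.py '[[0.0092,-0.0127,0,0,0.015],[0.0209,-0.0232,0,0,0.015],[0.0344,-0.031,0,0,0.015],[0.0494,-0.0359,0,0,0.015],[0.065,-0.0375,0,0,0.015]]' && python3 drive.py '[[0.0156,0.0016,0,0,0.015],[0.0305,0.0065,0,0,0.015],[0.0441,0.0143,0,0,0.015],[0.0557,0.0248,0,0,0.015],[0.065,0.0375,0,0,0.015]]' && python3 drive.py '[[0.0064,0.0143,0,0,0.015],[0.0096,0.0297,0,0,0.015],[0.0096,0.0453,0,0,0.015],[0.0064,0.0607,0,0,0.015],[0,0.075,0,0,0.015]]' && python3 drive.py '[[-0.0092,0.0127,0,0,0.015],[-0.0209,0.0232,0,0,0.015],[-0.0344,0.031,0,0,0.015],[-0.0494,0.0359,0,0,0.015],[-0.065,0.0375,0,0,0.015]]') | grep -E 'ee_pos|wrist|rot'
```

```text
ee_pos: [0.4482, 0.1966, 0.2423]
tcp_rot: [180.0, 0.1, 122.3]
wrist_force: [3.3, -2.4, 5.3]
ee_pos: [0.4459, 0.2722, 0.2419]
tcp_rot: [180.0, 0.2, 122.4]
wrist_force: [4.4, -8.6, 3.2]
ee_pos: [0.5089, 0.3119, 0.2413]
tcp_rot: [-179.8, 0.1, 122.4]
wrist_force: [-4.5, -8.6, 5.2]
ee_pos: [0.5756, 0.2781, 0.2415]
tcp_rot: [-180.0, -0.1, 122.4]
wrist_force: [-4.2, 1.6, 4.7]
```

One full turn of the handle done; now the second, plus about 15° for the fit's play.

```bash
(python3 drive.py '[[-0.0156,-0.0016,0,0,0.015],[-0.0305,-0.0065,0,0,0.015],[-0.0441,-0.0143,0,0,0.015],[-0.0557,-0.0248,0,0,0.015],[-0.065,-0.0375,0,0,0.015]]' && python3 drive.py '[[-0.0064,-0.0143,0,0,0.015],[-0.0096,-0.0297,0,0,0.015],[-0.0096,-0.0453,0,0,0.015],[-0.0064,-0.0607,0,0,0.015],[0,-0.075,0,0,0.015]]' && python3 drive.py '[[0.0092,-0.0127,0,0,0.015],[0.0209,-0.0232,0,0,0.015],[0.0344,-0.031,0,0,0.015],[0.0494,-0.0359,0,0,0.015],[0.065,-0.0375,0,0,0.015]]' && python3 drive.py '[[0.0156,0.0016,0,0,0.015],[0.0305,0.0065,0,0,0.015],[0.0441,0.0143,0,0,0.015],[0.0557,0.0248,0,0,0.015],[0.065,0.0375,0,0,0.015]]' && python3 drive.py '[[0.0064,0.0143,0,0,0.015],[0.0096,0.0297,0,0,0.015],[0.0096,0.0453,0,0,0.015],[0.0064,0.0607,0,0,0.015],[0,0.075,0,0,0.015]]' && python3 drive.py '[[-0.0092,0.0127,0,0,0.015],[-0.0209,0.0232,0,0,0.015],[-0.0344,0.031,0,0,0.015],[-0.0494,0.0359,0,0,0.015],[-0.065,0.0375,0,0,0.015]]' && python3 drive.py '[[-0.0104,-0.0007,0,0,0.015],[-0.0194,-0.0026,0,0,0.015],[-0.0194,-0.0026,0,0,0.015],[-0.0194,-0.0026,0,0,0.015]]') | grep -E 'time|ee_pos|wrist|opening'
python3 - <<'E'
from h import *
o=bot.get_obs();d=o["ee_pos"][:2]-[.5126,.2366];print(np.linalg.norm(d),np.degrees(np.arctan2(d[1],d[0])))
E
```

```text
time: 12.75
ee_pos: [0.5802, 0.2022, 0.2419]
wrist_force: [5.1, 0.0, 4.0]
opening: 0.02
time: 13.17
ee_pos: [0.5159, 0.1607, 0.2424]
wrist_force: [1.9, -5.7, 7.7]
opening: 0.0203
time: 13.58
ee_pos: [0.4482, 0.1966, 0.2423]
wrist_force: [2.6, -2.4, 5.2]
opening: 0.0203
time: 14.0
ee_pos: [0.4459, 0.2722, 0.2419]
wrist_force: [6.4, -9.9, 3.0]
opening: 0.0206
time: 14.42
ee_pos: [0.5089, 0.3119, 0.2413]
wrist_force: [-4.9, -8.2, 4.7]
opening: 0.02
time: 14.83
ee_pos: [0.5756, 0.2781, 0.2415]
wrist_force: [-4.7, 2.2, 5.4]
opening: 0.0205
time: 15.17
ee_pos: [0.5843, 0.2594, 0.2417]
wrist_force: [2.0, -2.0, 5.2]
opening: 0.0203
0.07525853245151877 17.665073576527853
```

Total wound about 735°, so the shaft has made two turns even with the full 12° of play. I release and retreat upward, then away from the camera's line.

```bash
(python3 drive.py '[[0,0,0,0,0.03],[0,0,0,0,0.05],[0,0,0,0,0.085],[0,0,0,0,0.085],[0,0,0,0,0.085]]' && python3 drive.py '[[0,0,0,0,0.085],[0,0,-0.005,0,0.085],[0,0,-0.02,0,0.085],[0,0,-0.045,0,0.085],[0,0,-0.075,0,0.085]]' && python3 drive.py '[[0,0,-0.02,0,0.085],[-0.03,-0.01,-0.03,0,0.085],[-0.06,-0.03,-0.03,0,0.085],[-0.09,-0.05,-0.03,0,0.085],[-0.12,-0.07,-0.03,0,0.085]]' && python3 drive.py '[[-0.03,-0.02,0,0,0.085],[-0.06,-0.04,0,0,0.085],[-0.09,-0.06,0,0,0.085],[-0.12,-0.08,0,0,0.085],[-0.12,-0.08,0,0,0.085]]' ) | grep -E 'time|ee_pos|wrist|opening'
python3 - <<'E'
from h import *
a=bot.camera("top");b=bot.camera("side");cv2.imwrite("pics/t5.png",a);cv2.imwrite("pics/s5.png",b)
cv2.imwrite("pics/z6.png",np.vstack([np.hstack([cv2.resize(i[y:y+75,x:x+100],(400,300),interpolation=cv2.INTER_CUBIC) for i,x,y in((a,85,160),(b,290,55))]),np.hstack([cv2.resize(a,(400,300)),cv2.resize(b,(400,300))])]))
E
```

```text
time: 15.58
ee_pos: [0.5836, 0.2601, 0.2409]
wrist_force: [-0.2, -0.5, 0.1]
opening: 0.0769
time: 16.0
ee_pos: [0.5832, 0.2599, 0.3161]
wrist_force: [0.1, 0.9, 0.6]
opening: 0.0847
time: 16.42
ee_pos: [0.5888, 0.1201, 0.3467]
wrist_force: [0.5, -0.1, 0.3]
opening: 0.0848
time: 16.83
ee_pos: [0.5851, -0.0282, 0.3469]
wrist_force: [-1.1, 0.6, 0.2]
opening: 0.085
```

View pics/z6.png

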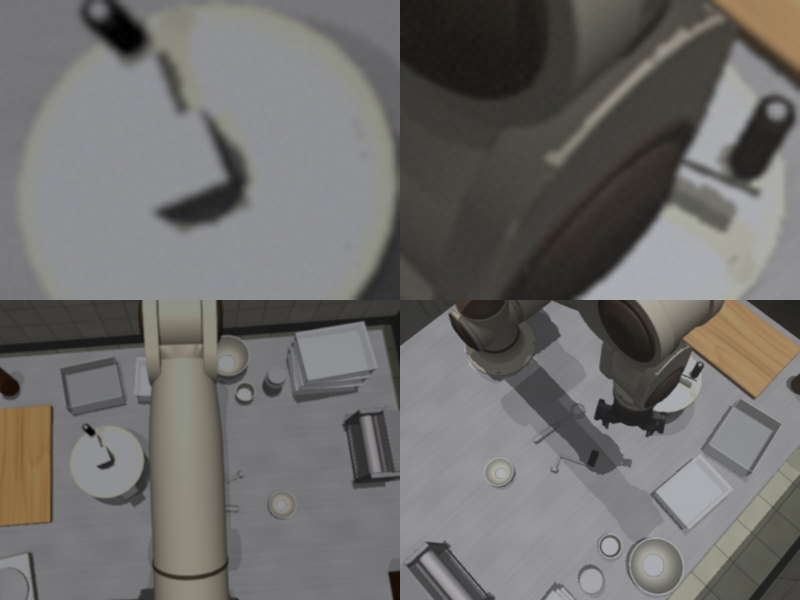

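Released: the crank stands on the spinner, handle tip at top (110,162.5) and side (383.8,81.8); the pasta crank is undisturbed. Height and heading check, then hand in if good.

Run:
```python
from h import *
x,e=tri((110,162.5),(383.8,81.8));d=x[:2]-[.5126,.2366]
print(x,e,np.linalg.norm(d),np.degrees(np.arctan2(d[1],d[0])))
if abs(x[2]-.259)<.008: print(bot.job_done())
```

```text
[0.5833 0.2589 0.266 ] [np.float64(0.0012455771425108344), np.float64(0.001245577142510143)] 0.07416365907267004 17.507066477986914
the job is handed in; nothing more can be done
None
```

The crank is seated on the spinner's shaft, wound clockwise about 735° at the handle (shaft just over two turns after about 12° of play) and released, with the pasta crank untouched, and the job is handed in; after release the handle tip measured 7 mm above its seated height, against 4 mm high for the shaft tip earlier, so I took it as camera error.

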